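Stand a hub frame up on its kickstand and hold it

ROBOT

A 6-joint arm with a two-finger parallel gripper is mounted at the origin on a cart in front of the work surface, level with it; the furniture and walls round the work are solid. World frame = base frame: x ahead of the robot, y to its left, z up, the work surface at z = 0. Lengths are in m, angles in rad, forces in N, time in s.
With the tool pointing down it reaches from about 0.225 to 0.875 m from the base axis. Payload 3.4 kg.
Tool frame: the origin (TCP) lies between the finger pads; the fingertips stand 14 mm ahead of it and the grasp point (between the pads) lies 5 mm behind it; z points along the fingers, y is the direction in which the jaws open and shut (so a half turn about z gives the same grasp; the last joint's range is limited). The gripper opens to 85 mm and grips with 20 to 120 N. Pads are 22 mm wide; open, the fingers measure 114 mm over their backs; the gripper's body (76 mm by 85 mm) begins 54 mm behind the grasp point. The pads swing forward as they close: fully open they stand 13 mm farther back than shut.
Start: joints at [-1.432, 0.276, 1.505, -0, 1.361, -0.121], TCP at [0.148, -0.556, 0.245] pointing down, gripper open.
Joint ranges: [-2.89, 2.89], [-0.75, 2.08], [0.22, 2.7], [-1.18, 4.32], [0.11, 2.71], [-2.7, 2.7]. Speed limits (rad/s): [2.57, 2.57, 3.14, 3.14, 3.14, 3.14].

INTERFACE

Orientations are given as a unit quaternion [w, x, y, z].
In Python, from rig import manip, get_image, job gives the robot as it stands. The module is installed in compiled form; this text tells all that it offers.
- The arm moves only by the tool step_arm, never from a script. Its argument "moves" is one flat list of numbers, 5 for each row, row after row: the shift along the tool's x, y, z as a fraction of full scale, then the turn about the tool's z as a fraction of full scale, then the gripper's target within -1 to 1 (shut at 1, half-way at 0, fully open at -1). In form: [dx, dy, dz, twist, hand, dx, dy, dz, twist, hand, ...]. A call has 1 to 5 rows; each row is the pose to reach, as a shift and turn from the pose commanded when the call began, along the tool's axes at that moment, turning the shorter way round; what a row does not reach only later rows make up. Full scale, the value 1, is 500 mm for a shift and pi rad for a turn. A row lasts 1/10 s, in which the tool goes at most 50 mm and 8.59 degrees, less where a joint would pass 70% of its speed; a pose out of reach is approached as far as the arm can. A call with a number of a shift or a turn outside -1 to 1 is refused whole. A call with a gripper value outside its range is refused whole. The fingers move at their own pace and stop on an object; "force" is the grip in N (left out, the last holds). Time passes only in rows, so rows that repeat a pose let the fingers close. It gives the time, the measured TCP pose, the force and the opening at its end, in the units of the state.
- manip.get_state(): the state, without advancing time (a new reading comes with each control period).
- get_image(name): name is "scene" or "top" or "wrist"; returns a dict with "frame" (420x560x3 uint8, blue, green, red), "fx", "fy", "cx", "cy" (pixels), "rvec" (rotation vector, rad) and "tvec" (3), from world to camera coordinates, as OpenCV has them; the wrist camera has in their place "T_tool_cam" (4x4, takes a point from camera to tool coordinates, whose origin is the TCP and whose axes are the flange's). Camera axes: x right, y down, z forward; pixel columns grow to the right and rows downward; lengths in m; the calibration is good to about 2 mm. A picture is of the moment at which its call begins: read the wrist's pose just before it. There is no depth.
- job.sign_off(): hands the job in, once; it reports no verdict.
The state is a dict: "clock": time; "qpos": joint angles; "qd": joint speeds; "effort": joint torques, N m; "position": TCP position; "ee_rot": TCP orientation; "contact_force": force on the tool from outside, world axes, zero at the start; "moment": the same for the moment, N m; "width": finger opening in m.
Only numpy, scipy, OpenCV 4.12 (cv2) and the standard library are available. Lean on these libraries where they do the work, as an engineer would, in place of code of your own. Each camera call takes 0.05 s, during which the arm holds its last target. There are 200 camera calls.

TASK

Get the hub stand ready: first swing the turnbutton on the right-hand bearing fully round, until it lies across the hub's axle and keeps it in its open bearing. Next, while the frame still leans back on its rest, flip the kickstand down past its spring's centre until it snaps fully down; only then pull the frame forward by its top tube until it stands upright with the kickstand's foot on the base plate, and hold it there: it tips back if let go, so finish while still holding the frame upright. Do not disturb the other things on the bench.

Things in the scene. Friction and masses are not known exactly. Their poses are not given: they have to be found in the camera images.
- base: fixed aluminium base plate, 185 x 300 x 12 mm; origin on the worktop right below the frame's hinge line (42 mm up); z up, x from the robot's side to the back (the frame leans to +x), y along the hinge line. Grey bearing blocks at y = +/-118 mm, 53 mm high, hold the axle in slots open at the top. The frame's rest is a rubber bar at x = 46, z = 110 mm, y = -66 to +66 mm
- button_post (a point): on the axis of the turnbutton's upright round post, 12 mm in diameter: the post rises from 60 to 98 mm above the worktop, this point is at 82 mm. It stands 45 mm from the turnbutton's vertical pivot, on a flat steel bar 14 mm wide, 8 mm thick, whose end is 58 mm from the pivot
- button_pivot (a point): point on the turnbutton's vertical pivot axis, at the same height (82 mm) as button_post; fixed to the base at x = -40 mm, y = -118 mm of the base frame
- turnbutton (a joint): angle of the turnbutton, rad: 0 = bar points along -y of the base (to the right, off the axle), growing counter-clockwise seen from above, 1.57 = bar points along +x of the base, across the axle (stop). It stays where it is left; about 1.1 N at the post turns it
- lean (a joint): lean of the frame about its hinge line, rad: 0 = upright, positive = leaning back (base +x), 0.40 = on its rest, where it starts. It swings freely and tips forward (negative; it must not go beyond -0.15) if pulled past upright with the kickstand not down
- frame: the grey tubular frame (two 14 mm posts at y = +/-45 mm and a top tube) that turns with the hub about the hinge line; about 0.9 kg with hub and kickstand; origin at the centre of the hub on the hinge line, z along the posts to the top tube, y along the hinge line. A steel mounting plate sits on its back 106 to 164 mm above the hinge
- top_tube (a point): centre of the rubber sleeve (20 mm in diameter, 62 mm long along y) in the middle of the frame's top tube, on its axis, 185 mm from the hinge line. Grasp it from above with the fingers before and behind the tube; it may turn between the fingers. About 1 to 2 N there moves the frame
- stand_leg (a point): point on the axis of the kickstand's leg (steel rod, 12 mm in diameter) 94 mm from its pivot along the rod; the place to press from above while it is stowed
- stand_foot (a point): centre of the kickstand's round rubber foot (18 mm in diameter), at the end of the leg, 120 mm from the pivot along the rod. With the kickstand down it meets the base plate when the frame is upright
- stand_pivot (a point): centre of the kickstand's pivot, on the front (robot's side) of the frame: x = -20, y = +30, z = +85 mm in the frame's axes; its axis is the frame's x. The leg splays 55 mm towards the robot over its length; a small spring strut runs from the leg near the pivot to a stud on the frame
- kickstand (a joint): angle of the kickstand, rad: 0 = stowed, leg pointing to base +y (to the left) and 0.2 rad upward, growing as the leg swings down, 1.57 + 0.2 = straight down, 1.91 = fully down on its stop. A spring pushes it away from 0.85: short of that it springs back up to 0, beyond it snaps down by itself. It takes about 1 N at the leg
- bolt_near_c (a point): centre of a loose cap screw, 31 mm long, 13 mm thick, lying on the base plate near its front right; leave it alone
- bolt_far_c (a point): centre of another such cap screw on the base plate near its front left; leave it alone
- micrometer_c (a point): micrometer, 44 x 132 x 16 mm, lying on the bench to the left; leave it alone
- hex_key_c (a point): hex key, 29 x 98 x 6 mm, lying on the bench to the left; leave it alone
- ring_gauge_c (a point): ring gauge, 60 mm in diameter, 18 mm high, on the bench to the left; leave it alone
- loupe_c (a point): black loupe, 38 mm in diameter, 30 mm high, on the bench to the right; leave it alone
- bush_c (a point): steel bush, 36 mm in diameter, 18 mm high, on the bench to the right; leave it alone

How it is judged:
On the way, in this order (a step that is already met when the one before it is completed fails the run):
1. the turnbutton lies across the axle, with the frame still leaning on its rest and the kickstand still up (value of joint turnbutton above 1.3 rad and value of joint lean above 0.25 rad and value of joint kickstand below 0.85 rad), for 0.2 s.
2. the kickstand is fully down, with the frame still leaning back (value of joint kickstand above 1.75 rad and value of joint lean above 0.25 rad), for 0.2 s.
At the end, for the whole second after the job is handed in: The frame stands upright within 0.06 rad and still, with the fingers on it (more than 1 N), the kickstand fully down (over 1.75 rad) and the turnbutton across the axle (over 1.3 rad) (value of joint turnbutton above 1.3 rad and value of joint kickstand above 1.75 rad and value of joint lean between -0.06 and 0.06 rad and velocity of joint lean between -0.1 and 0.1 rad/s and contact force between the fingers and frame above 1 N); the arm keeps its last pose, push and grip.
It fails at once if the frame tipped forward past upright (value of joint lean below -0.15 rad).
It fails at once if another thing on the bench was shifted by more than 30 mm (distance of any of bolt_near_c, bolt_far_c, micrometer_c, hex_key_c, ring_gauge_c, loupe_c, bush_c from where it was at the start of the episode above 0.03 m).
It also fails if it takes over 61 s, if anything falls off the work surface, if the arm or the gripper's body presses on something with over 40 N, if the wrist force passes 120 N, or if a joint passes its speed limit or range.

## Working session

There is one attempt and no reset: what is moved stays moved. The work goes in short steps, Python scripts to look and compute and a tool call to move; the robot and the scene stay as the last step left them, time stands still between calls to the robot, and variables do not carry over. Pictures are saved under pics/ and viewed, about 8 in all and at most 12, crops included, and the job is handed in when it is done.

Besides the shell and the picture viewer there is one more tool, called as a command line: name --argument value ..., lists and objects as JSON in quotes. step_arm: Moves the arm, as the interface text tells. Its arguments: {"type":"object","properties":{"moves":{"type":"array","items":{"type":"number","minimum":-1,"maximum":1}},"force":{"type":"number"}},"required":["moves"]}

```bash
mkdir -p pics; python3 - <<'E'
from rig import manip,get_image
import cv2,numpy as np,pickle
print(manip.get_state())
d={}
for n in("scene","top"):
    d[n]=get_image(n); cv2.imwrite(f"pics/{n}0.png",d[n]["frame"])
    m=d[n]; print(n,[m[k] for k in("fx","fy","cx","cy","rvec","tvec")])
    R=cv2.Rodrigues(np.array(m["rvec"],float))[0]; print(-R.T@np.array(m["tvec"]).ravel())
pickle.dump(d,open("d0.pkl","wb"))
E
```

```text
{'clock': 0.0, 'qpos': array([-1.43202742e+00,  2.76545135e-01,  1.50613568e+00, -1.06251891e-05,
        1.36069616e+00, -1.20997746e-01]), 'qd': array([ 0.00064561, -0.00203638, -0.00090378, -0.00027618, -0.0007325 ,
       -0.00205844]), 'effort': array([-1.00040590e-03, -4.16775942e+01, -2.45806146e+01, -7.02153079e-05,
        1.11295294e-02, -3.24981109e-06]), 'position': array([ 0.14761324, -0.55520299,  0.24446711]), 'ee_rot': array([-8.92080635e-04,  9.91576473e-01,  1.29519506e-01, -1.31218496e-05]), 'contact_force': array([0.13972553, 1.03370394, 0.33452226]), 'moment': array([0.03444206, 0.02664723, 0.00685139]), 'width': 0.0852466537333565}
scene [524.9271920506802, 524.9271920506802, 283.63566601641025, 200.27338702360373, array([ 0.85362733, -2.26716298,  1.35266354]), array([0.31495637, 0.30528769, 1.47520637])]
[-0.52898109  1.07237744  0.96892598]
top [436.89777777723515, 436.89777777723515, 272.5966971271307, 215.7008848569957, array([ 2.14212069, -2.13098162,  0.17224267]), array([-0.07334649,  0.52621332,  1.59238815])]
[ 0.26303445 -0.07294587  1.65634295]
```

View pics/scene0.png

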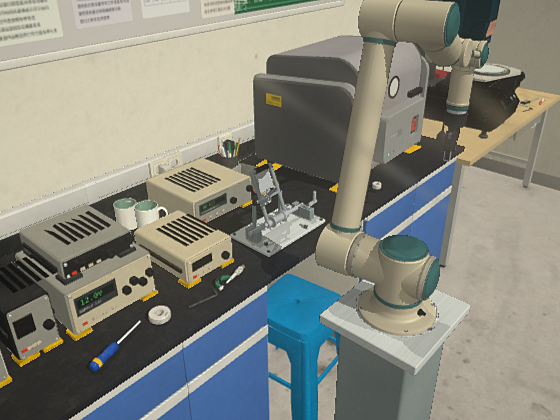

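View pics/top0.png

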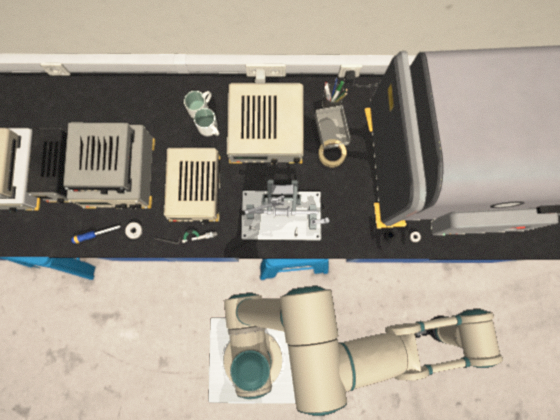

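The top view shows the base plate at about px (242–322, 190–241), with the turnbutton post near (325,219). The scene view shows it at about (285,225). I'll zoom in on both next.

```bash
cat > h.py <<'E'
import numpy as np,cv2
def cam(m):
    R=cv2.Rodrigues(np.array(m["rvec"],float))[0]; t=np.array(m["tvec"],float).ravel()
    K=np.array([[m["fx"],0,m["cx"]],[0,m["fy"],m["cy"]],[0,0,1.]]); return K,R,t
def plane(m,uv,z):
    K,R,t=cam(m); c=-R.T@t; d=R.T@np.linalg.inv(K)@np.array([uv[0],uv[1],1.]); return c+d*(z-c[2])/d[2]
def proj(m,P):
    K,R,t=cam(m); p=K@(R@np.asarray(P,float)+t); return p[:2]/p[2]
E
python3 - <<'E'
import pickle,cv2,numpy as np
from h import *
d=pickle.load(open("d0.pkl","rb")); m=d["top"]; f=m["frame"]
a=cv2.resize(f[165:250,230:340],None,fx=7,fy=7,interpolation=cv2.INTER_CUBIC); cv2.imwrite("pics/topc.png",a)
s=d["scene"]["frame"]; cv2.imwrite("pics/scc.png",cv2.resize(s[155:260,220:340],None,fx=6,fy=5.7,interpolation=cv2.INTER_CUBIC))
g=cv2.cvtColor(f,cv2.COLOR_BGR2GRAY); k=(g>140).astype(np.uint8); k[:170]=0;k[250:]=0;k[:,:235]=0;k[:,340:]=0
c=max(cv2.findContours(k,0,2)[0],key=cv2.contourArea); r=cv2.minAreaRect(c); print(r)
for q in cv2.boxPoints(r): print(q,plane(m,q,.012))
E
```

```text
((285.0, 212.0), (54.0, 86.0), 90.0)
[242. 185.] [0.65099947 0.04811423 0.012     ]
[328. 185.] [ 0.65269859 -0.28364327  0.012     ]
[328. 239.] [ 0.44343494 -0.28046741  0.012     ]
[242. 239.] [0.44174528 0.04465067 0.012     ]
```

View pics/topc.png

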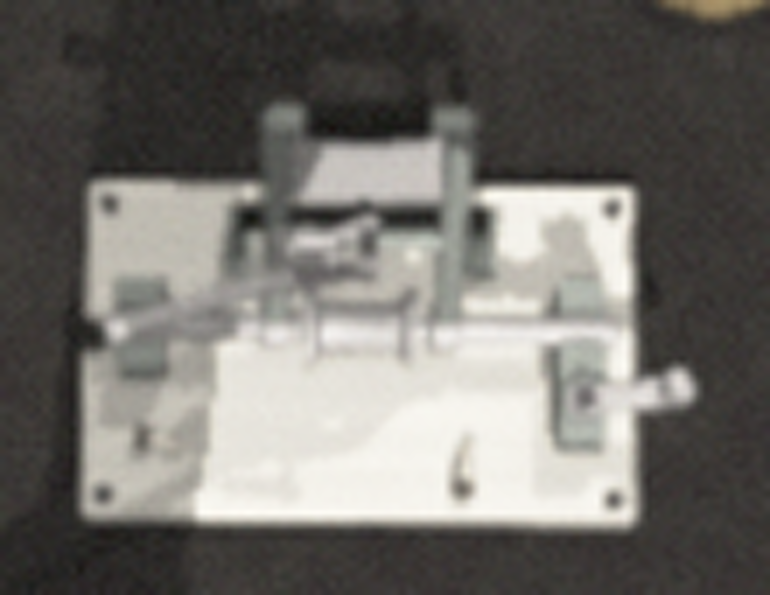

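View pics/scc.png

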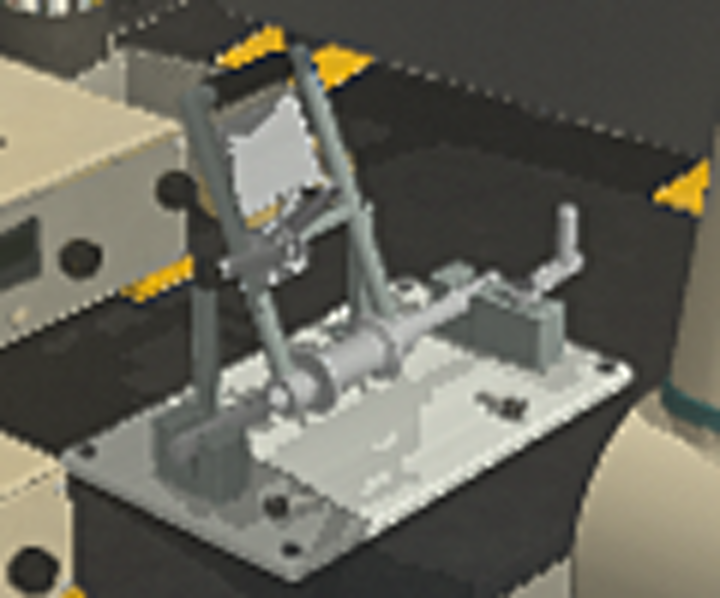

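The top crop shows plate corners at (90,180), (635,187), (636,525) and (80,522). The pivot is at (585,397), the post near (682,387), the foot at (90,333), and the top tube ends at (285,110) and (455,112). The scene crop shows the post tip at (567,207), the foot at (205,275), and the tube ends at (203,97) and (297,52).

```bash
cat >> h.py <<'E'
def base(yaw,o):
    c,s=np.cos(yaw),np.sin(yaw); return np.array([[c,-s,0],[s,c,0],[0,0,1]]),np.array([o[0],o[1],0.])
E
python3 - <<'E'
import pickle
from h import *
d=pickle.load(open("d0.pkl","rb")); m=d["top"]; s=d["scene"]
T=lambda x,y:((x-3)/7+230,(y-3)/7+165)
S=lambda x,y:((x-2.5)/6+220,(y-2.5)/5.7+155)
C=[plane(m,T(*q),.012)[:2] for q in((90,180),(635,187),(636,525),(80,522))]
print(np.round(C,4)); 
ctr=np.mean(C,0); a=C[0]-C[1]+C[3]-C[2]; yaw=np.arctan2(-a[0],a[1]); print("ctr",ctr,"yaw",yaw)
Cs=[plane(s,S(*q),.012)[:2] for q in((65,455),(632,373),(297,580))]; print("scene corners TL,TR,BL",np.round(Cs,4))
for n,q,z in(("pivot",(585,397),.06),("post",(682,387),.098),("foot",(90,333),.15),("axleL",(235,332),.042),("axleR",(615,330),.042),("tubeL",(285,110),.215),("tubeR",(455,112),.215)): print(n,plane(m,T(*q),z))
# triangulate
def tri(a,b):
    P=[k@np.c_[R,t] for k,R,t in(cam(m),cam(s))]
    X=cv2.triangulatePoints(P[0],P[1],np.array(T(*a)),np.array(S(*b)));return (X[:3]/X[3]).ravel()
print("foot",tri((90,333),(205,275)),"post",tri((682,385),(567,207)),"tubeL",tri((285,110),(203,97)),"tubeR",tri((455,112),(297,52)))
E
```

```text
[[ 0.6301  0.0461]
 [ 0.6277 -0.2536]
 [ 0.4411 -0.2518]
 [ 0.4412  0.0484]]
ctr [ 0.53504939 -0.10271521] yaw -0.004110854637453069
scene corners TL,TR,BL [[ 0.6231  0.0456]
 [ 0.4378 -0.2451]
 [ 0.4329  0.0556]]
pivot [ 0.50362636 -0.22052536  0.06      ]
post [ 0.50337018 -0.26705909  0.098     ]
foot [0.52112536 0.03484418 0.15      ]
axleL [ 0.54057378 -0.03508314  0.042     ]
axleR [ 0.54271086 -0.23860876  0.042     ]
tubeL [ 0.61996309 -0.06238413  0.215     ]
tubeR [ 0.61939011 -0.1446484   0.215     ]
foot [0.51750468 0.03313531 0.1682019 ] post [ 0.50555614 -0.26614622  0.09852844] tubeL [ 0.61676583 -0.06526383  0.21323493] tubeR [ 0.61752877 -0.14623893  0.2143313 ]
```

step_arm --moves '[0.834, -0.376, 0, 0.083, 0, 0.834, -0.376, 0, 0.083, 0, 0.834, -0.376, 0, 0.083, 0, 0.834, -0.376, 0, 0.083, 0, 0.834, -0.376, 0, 0.083, 0]' --force 30

```text
clock: 0.6
position: [0.3413, -0.3974, 0.245]
ee_rot: [-0.0, 1.0, -0.001, -0.0]
contact_force: [0.3, -1.1, -0.1]
width: 0.0426
```

step_arm --moves '[0.323, -0.262, 0, 0, 0, 0.323, -0.262, 0, 0, 0, 0.323, -0.262, 0, 0, 0, 0.323, -0.262, 0.12, 0, 0, 0.323, -0.262, 0.12, 0, 0]'

```text
clock: 1.1
position: [0.5034, -0.2657, 0.1839]
ee_rot: [-0.0, 1.0, 0.001, 0.0]
contact_force: [-0.0, 0.0, -0.5]
width: 0.0429
```

```bash
cat >> h.py <<'E'
from scipy.spatial.transform import Rotation as Ro
def wcam(m,st):
    w,x,y,z=st["ee_rot"]; T=np.eye(4); T[:3,:3]=Ro.from_quat([x,y,z,w]).as_matrix(); T[:3,3]=st["position"]
    W=np.linalg.inv(T@np.array(m["T_tool_cam"])); return dict(m,rvec=cv2.Rodrigues(W[:3,:3])[0],tvec=W[:3,3])
E
cat > wl.py <<'E'
import sys
from rig import manip,get_image
from h import *
import pickle
st=manip.get_state(); m=wcam(get_image("wrist"),st); n=sys.argv[1]
pickle.dump(m,open(n+".pkl","wb")); cv2.imwrite(f"pics/{n}.png",m["frame"]); print(st["position"],st["clock"],st["contact_force"])
E
python3 wl.py w1
```

```text
[ 0.50341331 -0.2657101   0.18389085] 1.1 [-0.02221417  0.01170869 -0.50543593]
```

View pics/w1.png

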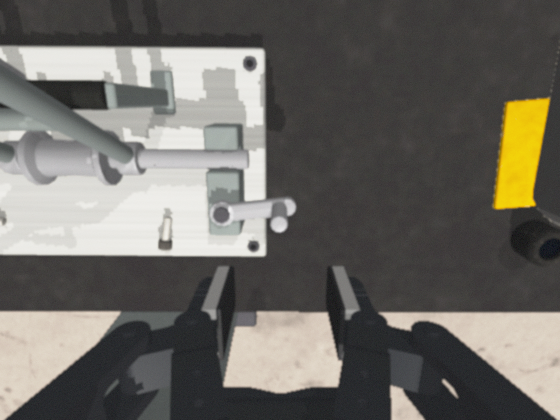

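The wrist view shows the post top at (279,225), its foot at (289,207), the pivot at (221,213), the plate's right corners at (264,48) and (266,255), and the axle at row 159.

```bash
python3 - <<'E'
import pickle
from h import *
m=pickle.load(open("w1.pkl","rb"))
for n,q,z in(("post",(279,225),.098),("postfoot",(289,208),.06),("pivot",(221,213),.065),("TR",(264,48),.012),("BR",(266,255),.012),("axle",(200,159),.047),("axleend",(247,159),.047)):print(n,plane(m,q,z).round(4))
E
```

```text
post [ 0.5055 -0.2644  0.098 ]
postfoot [ 0.5057 -0.272   0.06  ]
pivot [ 0.5032 -0.2199  0.065 ]
TR [ 0.6251 -0.252   0.012 ]
BR [ 0.4433 -0.2515  0.012 ]
axle [ 0.5416 -0.2026  0.047 ]
axleend [ 0.5417 -0.2392  0.047 ]
```

step_arm --moves '[0.005, 0, 0.1, 0, 0, 0.005, 0, 0.196, 0, 0, 0.005, 0, 0.196, 0, 1, 0.005, 0, 0.196, 0, 1, 0.005, 0, 0.196, 0, 1]' --force 30

```text
clock: 1.65
position: [0.5027, -0.2646, 0.087]
ee_rot: [-0.004, 1.0, -0.001, -0.002]
contact_force: [0.5, 8.4, -14.1]
width: 0.0107
```

step_arm --moves '[0, 0, 0, 0, 1, 0, 0, 0, 0, 1]'

```text
clock: 1.85
position: [0.5027, -0.2646, 0.087]
ee_rot: [-0.004, 1.0, -0.001, -0.002]
contact_force: [0.6, 7.0, -14.2]
width: 0.0109
```

step_arm --moves '[0.018, -0.002, 0, 0, 1, 0.035, -0.007, 0, 0, 1, 0.051, -0.016, 0, 0, 1, 0.065, -0.027, 0, 0, 1, 0.076, -0.041, 0, 0, 1]'

```text
clock: 2.35
position: [0.5388, -0.2471, 0.0872]
ee_rot: [-0.001, 1.0, -0.0, -0.004]
contact_force: [-6.1, -1.6, -12.6]
width: 0.0103
```

step_arm --moves '[0.008, -0.016, 0, 0, 1, 0.013, -0.033, 0, 0, 1, 0.014, -0.048, 0, 0, 1, 0.014, -0.053, 0, 0, 1, 0.014, -0.053, 0, 0, 1]'

```text
clock: 2.85
position: [0.5505, -0.2223, 0.0878]
ee_rot: [0.001, 1.0, -0.0, 0.001]
contact_force: [2.6, -3.4, -17.2]
width: 0.0107
```

step_arm --moves '[-0.004, -0.008, 0, 0, 1, -0.004, -0.008, 0, 0, 1, -0.004, -0.008, 0, 0, 1]'

```text
clock: 3.15
position: [0.5503, -0.2198, 0.0882]
ee_rot: [0.002, 1.0, -0.001, 0.003]
contact_force: [6.0, -5.4, -19.0]
width: 0.0108
```

step_arm --moves '[0, 0, 0, 0, 0, 0, 0, 0, 0, 0, 0, 0, 0, 0, 0, 0, 0, -0.1, 0, 0, 0, 0, -0.2, 0, 0]'

```text
clock: 3.65
position: [0.5464, -0.2165, 0.1882]
ee_rot: [-0.001, 1.0, -0.001, -0.001]
contact_force: [0.7, -1.0, -0.1]
width: 0.0426
```

step_arm --moves '[-0.16, 0, -0.15, 0, 0, -0.16, 0, -0.15, 0, 1, -0.16, 0, -0.15, 0, 1, -0.16, 0, -0.15, 0, 1, -0.16, 0, -0.15, 0, 1]'

```text
clock: 4.15
position: [0.4677, -0.2169, 0.262]
ee_rot: [-0.0, 1.0, -0.001, 0.0]
contact_force: [0.9, 0.1, -0.8]
width: 0.0003
```

```bash
python3 wl.py w2
```

```text
[ 0.46774804 -0.21689231  0.26196947] 4.15 [ 0.94604544  0.05151595 -0.83815209]
```

View pics/w2.png

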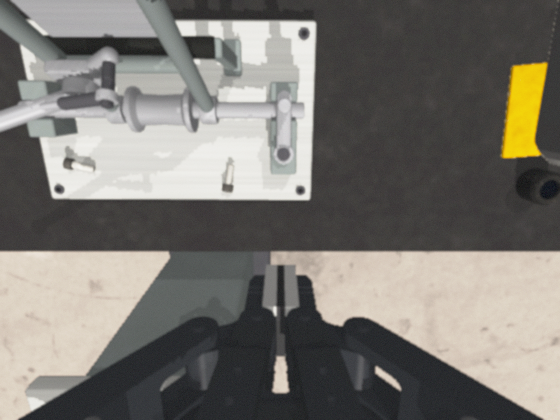

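The picture shows the bar lying across the axle (pivot (284,155), post (284,105)). Next is the kickstand, with the fingers shut.

step_arm --moves '[0.113, -0.453, 0, 0, 1, 0.113, -0.453, 0, 0, 1, 0.113, -0.453, 0, 0, 1, 0.113, -0.453, 0, 0, 1, 0.113, -0.453, 0, 0, 1]'

```text
clock: 4.7
position: [0.5248, 0.013, 0.2602]
ee_rot: [-0.001, 1.0, 0.001, -0.002]
contact_force: [0.4, -0.1, 1.2]
width: 0.0001
```

step_arm --moves '[0, 0, 0.1, 0, 1, 0, 0, 0.12, 0, 1, 0, 0, 0.14, 0, 1]'

```text
clock: 5.0
position: [0.5236, 0.0097, 0.1899]
ee_rot: [-0.0, 1.0, -0.0, -0.002]
contact_force: [0.1, -0.9, -0.4]
width: 0.0001
```

```bash
python3 wl.py w3
```

```text
[0.52362055 0.00968965 0.18992631] 5.0 [ 0.10254152 -0.89646922 -0.42622394]
```

View pics/w3.png

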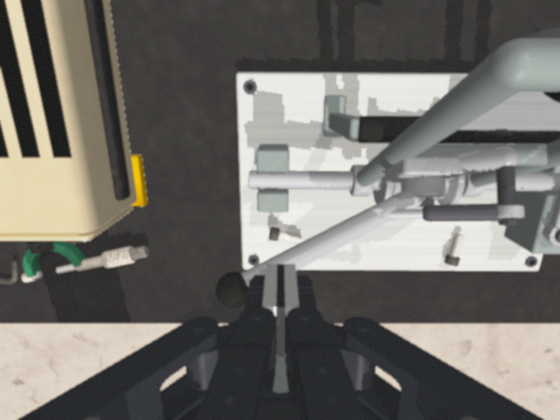

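The fingertips are at (281,270), over the leg, which runs from the foot at (233,290) to (340,228). I'll check the leg's x under the tip.

```bash
python3 - <<'E'
import pickle
from h import *
m=pickle.load(open("w3.pkl","rb"))
print("foot",plane(m,(233,290),.169),"model proj foot",proj(m,(.5147,.032,.169)),"leg94",proj(m,(.524,.0095,.160)),"tip",proj(m,(.5236,.0097,.176)), "r60", proj(m,(.5425-.0475*.921+.0956*.389,-.1025+.03+.0523,.042+.0475*.389+.0956*.921)))
E
```

```text
foot [0.5147983  0.03359772 0.169     ] model proj foot [236.21250894 290.17355957] leg94 [281.30755998 265.09266534] tip [280.95884525 281.44506122] r60 [336.68780647 235.20210898]
```

step_arm --moves '[-0.006, 0, 0.03, 0, 1, -0.016, -0.002, 0.066, 0, 1, -0.032, 0.004, 0.104, 0, 1, -0.043, 0.018, 0.132, 0, 1, -0.052, 0.032, 0.152, 0, 1]'

```text
clock: 5.55
position: [0.4986, -0.0076, 0.1164]
ee_rot: [0.0, 1.0, -0.001, 0.001]
contact_force: [-0.0, 0.1, 1.1]
width: 0.0002
```

step_arm --moves '[-0.008, 0.016, 0.018, 0, 1, -0.016, 0.042, 0.038, 0, 1, -0.016, 0.042, 0.038, 0, 1]'

```text
clock: 5.85
position: [0.4892, -0.0294, 0.0964]
ee_rot: [0.0, 1.0, -0.002, -0.001]
contact_force: [-0.3, 0.8, -0.0]
width: 0.0003
```

```bash
python3 wl.py w4
```

```text
[ 0.48918487 -0.0293571   0.09636244] 5.85 [-0.26897156  0.76731525 -0.01837819]
```

View pics/w4.png

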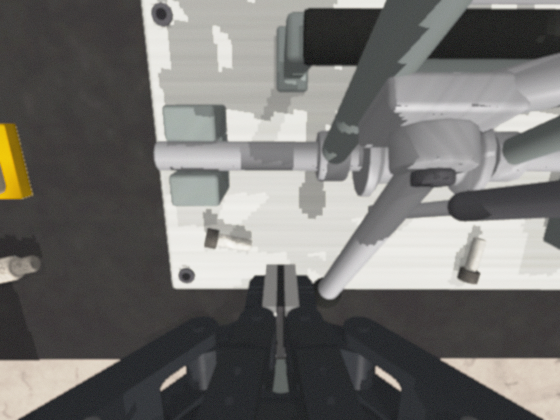

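The foot is now near (328,290), past the spring's centre and clear of the fingers. I'll check whether it's fully down.

step_arm --moves '[0, 0, -0.04, 0, 1, 0, 0, -0.1, 0, 1, 0, 0, -0.24, 0, 1, 0, 0, -0.3, 0, -0.2, 0, 0, -0.3, 0, -0.2]'

```text
clock: 6.4
position: [0.4949, -0.0283, 0.2551]
ee_rot: [0.001, 1.0, -0.0, 0.008]
contact_force: [0.2, -0.0, 1.0]
width: 0.0286
```

```bash
python3 wl.py w5; python3 - <<'E'
import pickle
from h import *
for n in("w4","w5"):
  m=pickle.load(open(n+".pkl","rb"))
  for th in (.9,1.3,1.6,1.75,1.91):
    f=.2-th; a=.1067
    X,Y,Z=-.075,.03+a*np.cos(f),.085+a*np.sin(f); c,s=np.cos(.4),np.sin(.4)
    print(n,th,proj(m,(.5425+X*c+Z*s,-.1025+Y,.042-X*s+Z*c)).round())
E
```

```text
[ 0.49485329 -0.02831971  0.25511649] 6.4 [ 0.15490075 -0.01515582  0.97033058]
w4 0.9 [199. 304.]
w4 1.3 [271. 295.]
w4 1.6 [324. 292.]
w4 1.75 [351. 291.]
w4 1.91 [381. 291.]
w5 0.9 [239. 215.]
w5 1.3 [276. 217.]
w5 1.6 [305. 218.]
w5 1.75 [321. 218.]
w5 1.91 [337. 218.]
```

View pics/w5.png

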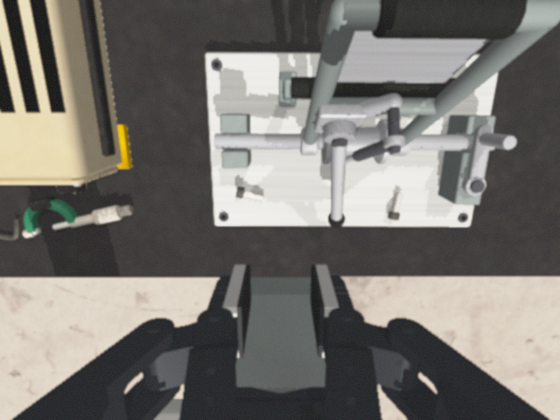

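The foot is at (336,219), matching the 1.91 rad prediction (337,218). The turnbutton is still across the axle and the sleeve is at about (453,16). Next I'll plan the grasp.

```bash
python3 - <<'E'
import pickle
from h import *
from rig import manip
s=manip.get_state(); print(s["qpos"],s["position"],s["width"])
m=pickle.load(open("w5.pkl","rb"))
b=m["frame"]; g=b.max(2)[0:40,380:535]; print(plane(m,(453,16),.212), proj(m,(.6145,-.1025,.2124)))
k=(g<50).astype(np.uint8); n,l,st,c=cv2.connectedComponentsWithStats(k); i=1+st[1:,4].argmax(); print(st[i],c[i]+[380,0])
E
```

```text
[-1.97888830e-01  1.43594245e-01  1.66489635e+00  2.03284004e-04
  1.32284708e+00  1.37367765e+00] [ 0.49286259 -0.02797355  0.25168264] 0.03583180183254804
[ 0.61261919 -0.10607188  0.212     ] [446.10315367  11.03232016]
[   0    0  128   39 1156] [419.88408304  25.92733564]
```

step_arm --moves '[0, 0, -0.1, -0.5, -0.4, 0.242, 0.152, -0.1, -0.5, -0.4, 0.242, 0.152, -0.1, -0.5, -0.4, 0.242, 0.152, -0.1, -0.5, -0.4, 0.242, 0.152, -0.1, -0.5, -0.4]'

```text
clock: 6.95
position: [0.615, -0.1069, 0.2937]
ee_rot: [0.0, 0.93, 0.368, -0.001]
contact_force: [-1.3, 0.2, -0.0]
width: 0.0597
```

step_arm --moves '[0, 0, 0, -0.2613, -0.4, 0, 0, 0, -0.2613, -0.4, 0, 0, 0, -0.2613, -0.4, 0, 0, 0, -0.2613, -0.4, 0, 0, 0, -0.2613, -0.4]'

```text
clock: 7.45
position: [0.6106, -0.1035, 0.2955]
ee_rot: [-0.001, 0.73, 0.684, -0.001]
contact_force: [-0.5, -0.2, 1.1]
width: 0.0595
```

step_arm --moves '[0, 0, 0, -0.0227, -0.4, 0, 0, 0, -0.0227, -0.4, 0, 0, 0, -0.0227, -0.4]'

```text
clock: 7.75
position: [0.6108, -0.1036, 0.2962]
ee_rot: [-0.001, 0.708, 0.706, -0.0]
contact_force: [-0.2, -0.1, -0.7]
width: 0.0595
```

```bash
python3 wl.py w6; python3 - <<'E'
import pickle
from h import *
m=pickle.load(open("w6.pkl","rb")); print(proj(m,(.6145,-.1025,.2124)))
E
```

```text
[ 0.61077119 -0.10359446  0.29619827] 7.75 [-0.17618796 -0.12301456 -0.71149068]
[286.3340738  228.30838094]
```

View pics/w6.png

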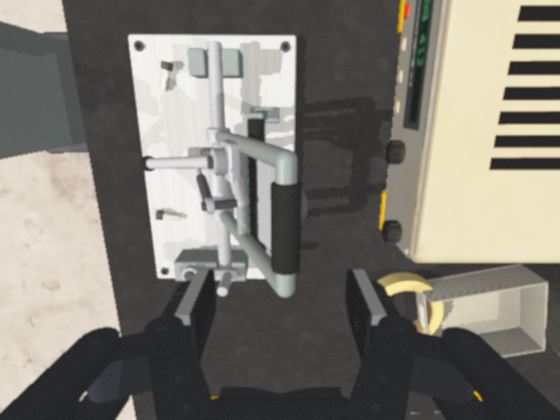

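The sleeve centre is at (286,228), as predicted, between the fingers at (205) and (360). Now I'll descend and grip.

step_arm --moves '[0.002, 0.007, 0.08, 0, -0.4, 0.002, 0.007, 0.14, 0, -0.4, 0.002, 0.007, 0.166, 0, -0.4, 0.002, 0.007, 0.166, 0, 0.3, 0.002, 0.007, 0.166, 0, 0.3]' --force 25

```text
clock: 8.3
position: [0.6152, -0.103, 0.2153]
ee_rot: [0.001, 0.707, 0.707, 0.0]
contact_force: [-0.2, -0.7, 0.9]
width: 0.0314
```

step_arm --moves '[0, 0, 0, 0, 1, 0, 0, 0, 0, 1, 0, 0, 0, 0, 1, 0, 0, 0, 0, 1]' --force 25

```text
clock: 8.7
position: [0.6139, -0.1031, 0.2161]
ee_rot: [0.0, 0.707, 0.707, -0.0]
contact_force: [-4.9, -0.4, 6.5]
width: 0.019
```

step_arm --moves '[0, -0.017, -0.007, 0, 1, 0, -0.035, -0.013, 0, 1, 0, -0.052, -0.018, 0, 1, 0, -0.07, -0.022, 0, 1, 0, -0.089, -0.025, 0, 1]' --force 25

```text
clock: 9.2
position: [0.5708, -0.1028, 0.2287]
ee_rot: [0.002, 0.707, 0.707, 0.001]
contact_force: [3.6, 0.8, 9.3]
width: 0.0187
```

step_arm --moves '[0, -0.018, -0.003, 0, 1, 0, -0.03, -0.004, 0, 1, 0, -0.04, -0.004, 0, 1, 0, -0.048, -0.004, 0, 1, 0, -0.048, -0.004, 0, 1]'

```text
clock: 9.7
position: [0.5451, -0.1027, 0.2294]
ee_rot: [-0.0, 0.707, 0.707, -0.0]
contact_force: [1.3, 0.6, 6.7]
width: 0.0192
```

```bash
python3 - <<'E'
from rig import manip,get_image
from h import *
import pickle
s=manip.get_state(); print(s["position"],s["contact_force"],s["clock"])
m=get_image("scene"); t=get_image("top"); pickle.dump((m,t),open("f.pkl","wb"))
a=cv2.resize(m["frame"][130:265,215:345],None,fx=3,fy=4,interpolation=cv2.INTER_CUBIC)
b=cv2.resize(t["frame"][165:250,230:340],None,fx=3.6,fy=540/85,interpolation=cv2.INTER_CUBIC)
cv2.imwrite("pics/f.png",np.hstack([a,b]))
E
```

```text
[ 0.54505077 -0.10269807  0.22943295] [1.28037186 0.58811893 6.68464183] 9.7
```

View pics/f.png

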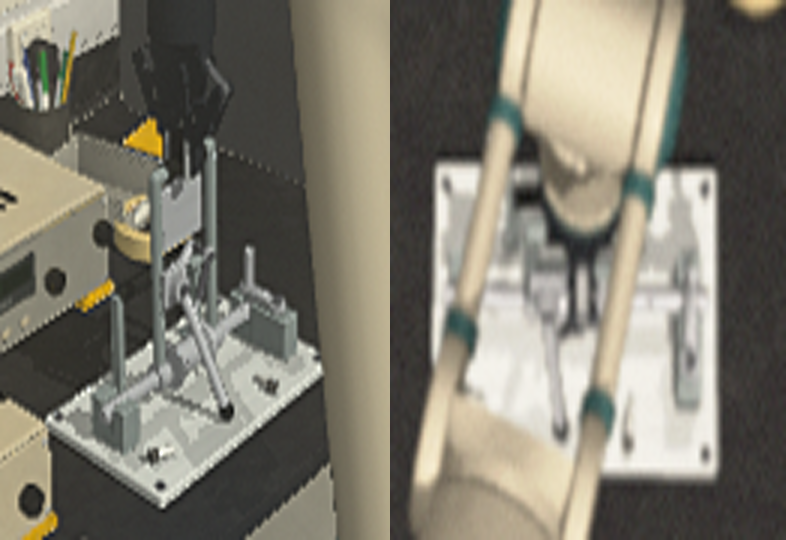

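The frame is upright in the picture, with the foot on the plate at (225,410) and the turnbutton across the axle. I'll make a last 2 mm nudge and let it settle.

step_arm --moves '[0, -0.004, 0, 0, 1, 0, -0.004, 0, 0, 1, 0, -0.004, 0, 0, 1, 0, -0.004, 0, 0, 1, 0, -0.004, 0, 0, 1]'

```text
clock: 10.3
position: [0.5439, -0.1027, 0.2294]
ee_rot: [0.0, 0.707, 0.707, 0.0]
contact_force: [1.7, 0.4, 7.7]
width: 0.0188
```

```bash
python3 -c "
from rig import job,manip
s=manip.get_state();print(s['qd'].round(3),s['width']);print(job.sign_off())"
```

```text
[ 0.001  0.    -0.001  0.     0.     0.   ] 0.01883354513148112
the job is handed in; nothing more can be done
None
```

I did all three steps in order and handed the job in at about 10.3 s, with the gripper still holding the frame upright. The sign-off gave no verdict.

- **Turnbutton:** I gripped the post and swung it fully round. The tool position at the stop works out to about 1.57 rad, and the later pictures still show the bar across the axle.
- **Kickstand:** I pressed the leg down past its spring's centre while the frame was still on its rest. It snapped down: in the wrist picture the foot was within about 1 pixel of where it should be at 1.91 rad.
- **Frame:** I gripped the top tube's sleeve at 25 N and pulled it upright.
    - **Lean:** about 0.01 rad by my estimate. The base position is good to about 3 mm, so that could be off by about 0.016 rad, still well inside the 0.06 limit.
    - **Grip and foot:** the arm was still, with the fingers 18.8 mm apart on the 20 mm sleeve. The last picture shows the foot at the base plate. A final 2 mm pull moved the tool only 1.2 mm, and the forward force barely changed, so the foot's contact was confirmed only by eye.

Both cap screws appear in the last picture, apparently where they started. I didn't measure any of the loose items again, and the last picture doesn't show the bench tools to the left and right. Nothing suggested I had touched them. No check failed.

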